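Close the desk's cable outlet

TASK

The round cover of the cable outlet on the desk stands raised and turned the wrong way. With a fingertip, push its stud round until the notch in the cover's rim lines up with the pin on the outlet's base, then press the cover down until it sits fully home and level over the pin, and move clear. Only push and press the cover, do not lift it off, and leave the mug, the tape roll and the stapler where they are.

Things in the scene. Friction and masses are not known exactly. Their poses are not given: they have to be found in the camera images.
- outlet: Cable outlet base, fixed to the desk: a black plastic disc 148 mm across, 12 mm high. Origin: centre of its underside, on the desk; z up. One steel pin stands on it, on its +x axis 54 mm from the centre (point pin). In its centre a dark steel plunger carries the cover on a flange 84 mm across (joint plunger).
- plunger (a joint): How far the outlet's plunger, and the cover on it, has been pushed down: 0 raised, 0.010 m with the cover fully home. It has no spring: friction holds it where it is left. Pushing it down takes 4 to 8 N on the cover.
- pin (a point): Centre of the top of the steel pin of the outlet: 12 mm diameter, standing 8 mm above the base's top (top 20 mm above the desk), its last 3 mm tapered to 7 mm diameter. It stands partly outside the cover's rim, so more than half of it shows from above; a flat steel rib 6 mm wide and 2 mm high runs from it straight out to the base's edge.
- cover: Loose grey plastic disc, 104 mm across, 22 mm thick, about 0.3 kg. Origin: centre of its underside; z up. A spindle under it keeps it centred on the outlet (1 mm play); it turns either way without end and stays where left (about 1 N at the stud). Notch on its +x axis, stud on -x. Underside and top over the desk: raised 22 and 44 mm, fully home 12 and 34 mm.
- notch (a point): Middle of the cover's rim notch, 54 mm from its axis, at underside height. A straight slot 17 mm wide through the full thickness, from the rim in to 44 mm from the axis. It lies over the pin's axis (within about 2.5 mm) when the cover is at the right angle, its +x axis along the outlet's.
- stud (a point): Centre of the top of the cover's stud: an upright round black post 14 mm across, 16 mm high above the cover's flat top, its axis 36 mm from the cover's axis, opposite the notch. The rest of the top is flat and free, its centre too, where it is best pressed.
- mug: White mug, 82 mm diameter, 92 mm high, with a handle; bystander. Origin: centre of its underside.
- tape: White roll of tape lying flat, 90 mm across, 24 mm high; bystander. Origin: centre of its underside.
- stapler: Black stapler, 145 mm long, 36 mm wide, 45 mm high; bystander. Origin: centre of its underside, x along its length.
Mind the look-alikes: they are no part of the job. Several things have the shape of the cover; the one meant has the colours described above.

How it is judged:
At the end, for the whole second after the job is handed in: The cover rests on the outlet's base: underside within 1.8 mm of the base's top, level within 0.03 rad, at rest, centred within 4 mm, the middle of its notch within 6 mm (level) of the pin. Bystanders moved under 25 mm; the cover never raised over 10 mm (z of cover in the frame of outlet between 0.01 and 0.0138 m and horizontal distance between notch and pin below 0.006 m and horizontal distance between cover and outlet below 0.004 m and angle between cover's own z axis and vertical below 0.03 rad and linear speed of cover below 0.02 m/s); the robot touches nothing.
It fails at once if the cover was lifted or taken off the outlet (z of cover in the frame of outlet above 0.032 m or horizontal distance between cover and outlet above 0.015 m).
It fails at once if the mug was moved or tipped (distance of mug from where it was at the start of the episode above 0.025 m or angle between mug's own z axis and vertical above 0.3 rad).
It fails at once if the tape roll was moved or tipped (distance of tape from where it was at the start of the episode above 0.025 m or angle between tape's own z axis and vertical above 0.3 rad).
It fails at once if the stapler was moved or tipped (distance of stapler from where it was at the start of the episode above 0.025 m or angle between stapler's own z axis and vertical above 0.3 rad).
It also fails if it takes over 48 s, if anything falls off the work surface, if the arm or the gripper's body presses on something with over 40 N, if the wrist force passes 120 N, or if a joint passes its speed limit or range.

ROBOT

A 6-joint arm with a two-finger parallel gripper is mounted at the origin on the work surface. World frame = base frame: x ahead of the robot, y to its left, z up, the work surface at z = 0. Lengths are in m, angles in rad, forces in N, time in s.
With the tool pointing down it reaches from about 0.375 to 0.9 m from the base axis. Payload 3.1 kg.
Tool frame: the origin (TCP) lies at the very end of the fingers, on their centre line; the grasp point (between the pads) lies 19 mm behind it (r.grip_depth is the distance from the TCP to the grasp point, in m); z points along the fingers, y is the line along which they close (so a half turn about z gives the same grasp; the last joint's range is limited). The gripper opens to 87 mm and grips with 3 to 60 N. Pads are 19 mm wide; open, the fingers measure 117 mm over their backs; the gripper's body (75 mm by 190 mm) begins 51 mm behind the grasp point.
Start: joints at [1.133, 0.527, 1.433, -0, 1.181, -0.178], TCP at [0.16, 0.604, 0.223] pointing down, gripper open.
Joint ranges: [-3.08, 3.08], [-0.75, 2.2], [0.22, 2.44], [-1.43, 4.57], [0, 2.65], [-2.85, 2.85]. Speed limits (rad/s): [2.79, 2.79, 3.14, 3.14, 3.14, 3.14].

INTERFACE

Orientations are given as a unit quaternion [x, y, z, w].
In Python, from station import r gives the robot as it stands.
- The arm moves only by the tool move_arm, never from a script. Its argument "rows" is a list of rows, each an object with "delta_pos": the shift along the world's x, y, z in mm, a list of three; "turn": the turn about the world's z in degrees. In form: [{"delta_pos": [tx, ty, tz], "turn": turn}, ...]. A call has 1 to 8 rows; each row is the pose to reach, as a shift and turn from the pose commanded when the call began; what a row does not reach only later rows make up. A row lasts 1/10 s, in which the tool goes at most 50 mm and 8.59 degrees, less where a joint would pass 70% of its speed; a pose out of reach is approached as far as the arm can. A call with a gripper value outside its range is refused whole. "gripper" is the finger opening in mm, from 0 to 87, set as the call begins (left out, the last holds). The fingers move at their own pace and stop on an object; "force" is the grip in N (left out, the last holds). Time passes only in rows, so rows that repeat a pose let the fingers close. It gives the time, the measured TCP pose, the force, the opening and the grip force at its end, in the units of the state.
- r.get_obs(): the state, without advancing time (a new reading comes with each control period).
- r.get_image(name): name is "side" or "top" or "wrist"; returns a dict with "img" (420x560x3 uint8, red, green, blue), "camera_matrix" (3x3 intrinsics, pixels), "R" (3x3) and "t" (3): a world point X has camera coordinates R X + t. Camera axes: x right, y down, z forward; pixel columns grow to the right and rows downward; lengths in m; the calibration is good to about 2 mm. The wrist camera is an equidistant fisheye: a pixel r from the principal point sees the ray r / f radians off the axis. A picture is of the moment at which its call begins. There is no depth.
- r.sign_off(): hands the job in; it is judged then, once.
Trained networks look in the newest picture that a camera, given by its name, has taken for a name from the list of things; names that differ only in an ending like _2 or _b are one class to them, and where a whole thing is asked for, a point or a joint stands for the part that bears it (a point fixed in the world has none). Each returns a list of dicts, best first, with "p" (0 to 1); they miss things now and then, are a little off and sometimes report something else, mostly with a low value. They report only what shows in the picture. A call takes as long as a camera call. They do not tell look-alikes from the thing itself.
- r.boxes_of(name, camera): "position" ([x, y, z] in m, in world coordinates, good to about 4 mm: the middle of the surface that is visible of it).
- r.outline_of(name, camera): "region" (420x560 bool, what is visible of it).
- r.place_of(name, camera): "position" ([x, y, z] in m, in world coordinates, good to about 4 mm: a listed point, or the origin of a listed thing).
The state is a dict: "time_s": time; "q": joint angles; "qd": joint speeds; "tau": joint torques, N m; "position": TCP position; "tcp_rot": TCP orientation; "force": force on the tool from outside, world axes, zero at the start; "moment": the same for the moment, N m; "finger_gap": finger opening in m; "grip_force": force on a finger pad.
Only numpy, scipy, OpenCV 4.12 (cv2) and the standard library are available. Lean on these libraries where they do the work, as an engineer would, in place of code of your own. Each camera call takes 0.05 s, during which the arm holds its last target. There are 200 camera calls.

## Working session

There is one attempt and no reset: what is moved stays moved. The work goes in short steps, Python scripts to look and compute and a tool call to move; the robot and the scene stay as the last step left them, time stands still between calls to the robot, and variables do not carry over. Pictures are saved under pics/ and viewed, at most 10 in all, crops included, and the job is handed in when it is done.

Besides the shell and the picture viewer there is one more tool, called after "Request:" as name(argument=value, ...) on one line, values as JSON. move_arm: Moves the arm, as the interface text tells. Its arguments: {"type":"object","properties":{"rows":{"type":"array"},"gripper":{"type":"number"},"force":{"type":"number"}},"required":["rows"]}

```bash
mkdir -p pics
cat > h.py <<'E'
from station import r
import numpy as np, cv2
def save(cam,name,crop=None,scale=1):
    d=r.get_image(cam); im=d["img"][:,:,::-1]
    if crop: a,b,c,e=crop; im=im[b:e,a:c]
    cv2.imwrite(f"pics/{name}.png",cv2.resize(im,None,fx=scale,fy=scale)); return d
def proj(d,X):
    c=d["R"]@np.array(X)+d["t"]; p=d["camera_matrix"]@c; return (p[:2]/p[2]).round(1)
def unproj(d,u,v,z):
    ray=np.linalg.inv(d["camera_matrix"])@[u,v,1]; R=np.array(d["R"]);o=-R.T@d["t"]; w=R.T@ray
    return (o+w*(z-o[2])/w[2]).round(4)
E
python3 - <<'E'
from h import *
d=save("top","top1"); 
d2=save("side","side1")
for c,dd in (("top",d),("side",d2)):
  for n in ["outlet","pin","cover","notch","stud","mug","tape","stapler"]:
    print(c,n,[(np.round(x["position"],3).tolist(),round(x["p"],2),proj(dd,x["position"]).tolist()) for x in r.place_of(n,c)])
a=cv2.imread("pics/top1.png");b=cv2.imread("pics/side1.png")
o=r.get_obs();print(o["position"],o["tcp_rot"],o["time_s"])
E
```

```text
top outlet []
top pin [([0.5, 0.029, 0.017], 0.79, [266.3, 234.5])]
top cover [([0.542, 0.058, 0.02], 0.91, [253.0, 218.7]), ([0.612, -0.13, -0.001], 0.7, [324.4, 186.4]), ([0.343, 0.124, 0.0], 0.64, [233.1, 304.5])]
top notch [([0.293, 0.124, -0.004], 0.91, [235.1, 326.2]), ([0.663, -0.125, 0.002], 0.68, [320.1, 167.3]), ([0.491, 0.05, 0.02], 0.56, [258.2, 239.0]), ([0.496, 0.03, 0.017], 0.26, [266.0, 236.2])]
top stud [([0.375, 0.125, 0.036], 0.76, [230.0, 290.6]), ([0.572, -0.136, 0.037], 0.64, [330.9, 197.1]), ([0.58, 0.063, 0.061], 0.62, [248.2, 199.8])]
top mug []
top tape [([0.582, -0.348, -0.004], 0.7, [410.7, 189.6])]
top stapler [([0.746, 0.048, 0.0], 0.92, [250.6, 144.0])]
side outlet [([0.543, 0.059, 0.002], 0.71, [263.9, 252.7])]
side pin [([0.499, 0.024, 0.016], 0.8, [291.0, 246.3]), ([0.58, 0.061, 0.062], 0.18, [247.9, 225.6])]
side cover [([0.609, -0.134, -0.002], 0.96, [286.6, 193.9]), ([0.538, 0.054, 0.021], 0.84, [267.2, 245.8]), ([0.343, 0.129, -0.001], 0.84, [334.8, 326.7]), ([0.544, 0.053, 0.003], 0.57, [264.9, 250.5]), ([0.578, 0.065, 0.061], 0.46, [247.7, 227.3])]
side notch [([0.486, 0.044, 0.022], 0.77, [291.5, 253.4]), ([0.662, -0.121, -0.002], 0.59, [265.8, 188.9])]
side stud [([0.576, -0.134, 0.043], 0.91, [299.0, 184.2]), ([0.382, 0.122, 0.04], 0.71, [319.0, 299.2])]
side mug [([0.584, 0.362, -0.0], 0.59, [135.9, 359.1])]
side tape [([0.58, -0.346, 0.001], 0.94, [336.3, 156.7])]
side stapler [([0.75, 0.05, -0.003], 0.82, [192.2, 213.9])]
[0.15991353 0.60417429 0.22255854] [1.29032720e-01 9.91640337e-01 8.97999167e-06 5.45700599e-07] 0.9
```

View pics/top1.png

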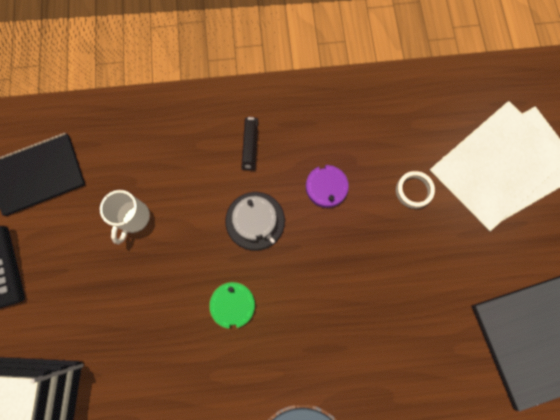

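View pics/side1.png

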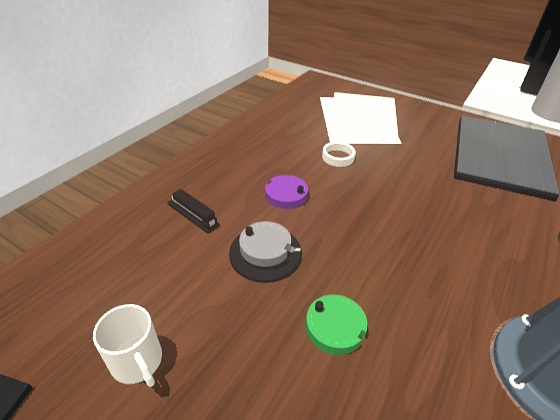

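The top view shows three cover-shaped discs: grey on the black base (254,218), purple (327,186) and green (232,305). By description the grey one is the target. I'll check it in a close crop.

Run:
```python
from h import *
d=save("top","c1",(215,180,300,255),8)
e=save("side","tmp",(215,205,315,290),8)
for n in ["outlet","cover","pin","notch","stud"]:
  for c in("top","side"):
    print(n,c,[(np.round(x["position"],4).tolist(),round(x["p"],2)) for x in r.place_of(n,c) if np.hypot(x["position"][0]-.54,x["position"][1]-.057)<.08])
# ellipse fit of cover top (grey) and base
im=d["img"].astype(int); 
m=((im.max(2)-im.min(2)<25)&(im.min(2)>85)).astype(np.uint8); m[:180]=0;m[255:]=0;m[:,:215]=0;m[:,300:]=0
c=max(cv2.findContours(m,0,1)[0],key=cv2.contourArea); h=cv2.convexHull(c); print(cv2.fitEllipse(h))
(u,v),_,_=cv2.fitEllipse(h); print(unproj(d,u,v,.044),unproj(d,u,v,.036))
```

```text
outlet top []
outlet side [([0.5418, 0.0561, 0.0045], 0.81)]
cover top [([0.5394, 0.0578, 0.0231], 0.8)]
cover side [([0.5393, 0.0539, 0.023], 0.88)]
pin top [([0.4973, 0.0284, 0.0186], 0.65)]
pin side [([0.4981, 0.0258, 0.0188], 0.79)]
notch top [([0.4914, 0.0497, 0.0192], 0.72)]
notch side [([0.4851, 0.0465, 0.0206], 0.75)]
stud top [([0.5781, 0.0596, 0.0617], 0.82)]
stud side [([0.5792, 0.0613, 0.0585], 0.76)]
((255.8231201171875, 220.06103515625), (43.652626037597656, 53.217384338378906), 139.92599487304688)
[0.533  0.0503 0.044 ] [0.5347 0.0506 0.036 ]
```

View pics/c1.png

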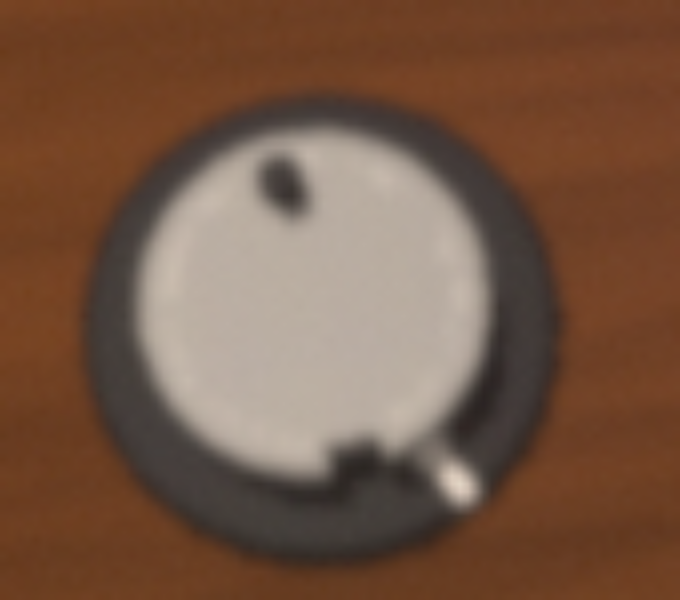

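The crop confirms it: grey cover, black stud at the upper left (280,175), notch (355,465), and the bright pin and rib to its right (430–470, 450–490). Now I'll move above it for a close wrist view.

Request:
move_arm(rows=[{"delta_pos":[27,-39,0],"turn":3},{"delta_pos":[54,-78,0],"turn":6},{"delta_pos":[81,-117,0],"turn":9},{"delta_pos":[108,-156,0],"turn":12},{"delta_pos":[136,-195,0],"turn":15},{"delta_pos":[163,-234,0],"turn":18},{"delta_pos":[190,-273,0],"turn":20},{"delta_pos":[217,-312,0],"turn":22}], gripper=0)

```text
time_s: 2.3
position: [0.3779, 0.2907, 0.2229]
tcp_rot: [-0.063, 0.998, 0.0, 0.0]
force: [0.9, -0.2, 0.4]
finger_gap: 0.0315
grip_force: 0.0
```

Request:
move_arm(rows=[{"delta_pos":[27,-39,0],"turn":0},{"delta_pos":[54,-78,0],"turn":0},{"delta_pos":[81,-117,0],"turn":0},{"delta_pos":[108,-156,0],"turn":0},{"delta_pos":[136,-195,0],"turn":0},{"delta_pos":[163,-236,0],"turn":0},{"delta_pos":[163,-236,0],"turn":0},{"delta_pos":[163,-236,0],"turn":0}])

```text
time_s: 3.1
position: [0.5402, 0.0551, 0.2223]
tcp_rot: [-0.061, 0.998, 0.0, -0.0]
force: [0.5, -0.3, -0.5]
finger_gap: 0.0008
grip_force: 0.0
```

```bash
cat >> h.py <<'E'
def fun(d,u,v,z):
    K=d["camera_matrix"];x=(u-K[0,2])/K[0,0];y=(v-K[1,2])/K[1,1];t=np.hypot(x,y)
    ray=np.array([x/t*np.sin(t),y/t*np.sin(t),np.cos(t)]) if t else np.array([0,0,1.])
    R=np.array(d["R"]);o=-R.T@d["t"];w=R.T@ray
    return (o+w*(z-o[2])/w[2]).round(4)
def rect(d,c,span,z,n=700):
    # metric rectified view of plane z around c; up=+x, left=+y
    g=np.linspace(span/2,-span/2,n); Y,X=np.meshgrid(c[1]+g,c[0]+g)
    P=np.stack([X,Y,0*X+z],-1)@np.array(d["R"]).T+d["t"]
    rr=np.hypot(P[...,0],P[...,1]); t=np.arctan2(rr,P[...,2]); K=d["camera_matrix"]; s=t/np.maximum(rr,1e-9)
    return cv2.remap(d["img"][:,:,::-1].copy(),(K[0,2]+K[0,0]*P[...,0]*s).astype(np.float32),(K[1,2]+K[1,1]*P[...,1]*s).astype(np.float32),1)
E
python3 - <<'E'
from h import *
o=r.get_obs();print(o["position"],o["tcp_rot"],o["time_s"],o["force"])
d=save("wrist","w1",None,1)
print(d["camera_matrix"],-np.array(d["R"]).T@d["t"])
for n in ["outlet","cover","pin","notch","stud"]:
    print(n,[(np.round(x["position"],4).tolist(),round(x["p"],2)) for x in r.place_of(n,"wrist")])
a=rect(d,(.541,.056),.18,.044,400);b=rect(d,(.541,.056),.18,.012,400)
cv2.imwrite("pics/w1r.png",np.hstack([a,b]))
E
```

```text
[0.54020113 0.05508898 0.22232182] [-6.11170094e-02  9.98130542e-01  2.39718632e-04 -2.75317812e-04] 3.1 [ 0.48079792 -0.25302516 -0.53783539]
[[325.1922621    0.         278.49384615]
 [  0.         325.1922621  203.35736866]
 [  0.           0.           1.        ]] [0.46733484 0.04628704 0.38389953]
outlet []
cover [([0.3442, 0.1267, -0.0002], 0.71), ([0.6097, -0.1333, -0.0011], 0.64), ([0.5413, 0.058, 0.0185], 0.61)]
pin [([0.4991, 0.027, 0.0207], 0.85)]
notch [([0.662, -0.1223, -0.0026], 0.96), ([0.4887, 0.0432, 0.0237], 0.67)]
stud [([0.5769, -0.1379, 0.0376], 0.78), ([0.5775, 0.0646, 0.0594], 0.76), ([0.3809, 0.1233, 0.0354], 0.58)]
```

View pics/w1r.png

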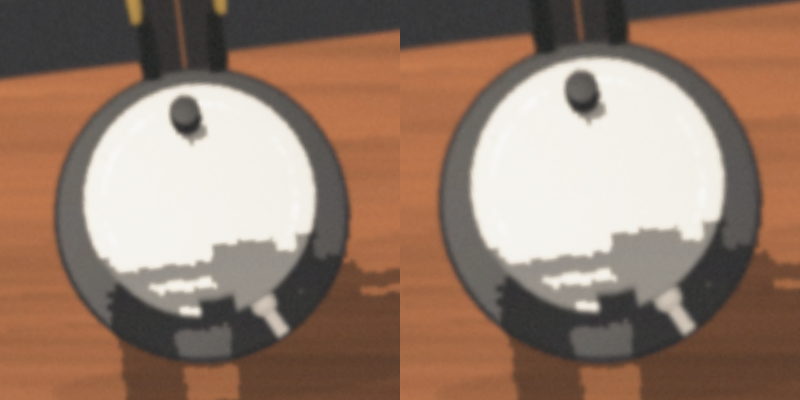

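Measured: centre (0.540, 0.056), pin direction about 215.3°, notch about 190°, stud about 10–13°. The cover has to turn about +25°. I'll descend on the −y side of the stud.

Request:
move_arm(rows=[{"delta_pos":[21,-15,-40],"turn":0},{"delta_pos":[42,-30,-80],"turn":0},{"delta_pos":[42,-30,-120],"turn":0},{"delta_pos":[42,-30,-150],"turn":0},{"delta_pos":[42,-30,-167],"turn":0},{"delta_pos":[42,-30,-174],"turn":0},{"delta_pos":[42,-30,-174],"turn":0}])

```text
time_s: 4.1
position: [0.5813, 0.0269, 0.0479]
tcp_rot: [-0.063, 0.998, 0.0, -0.001]
force: [0.5, 0.6, 0.1]
finger_gap: 0.0002
grip_force: 0.0
```

Request:
move_arm(rows=[{"delta_pos":[-1,4,0],"turn":0},{"delta_pos":[-1,8,0],"turn":2},{"delta_pos":[-2,12,0],"turn":2},{"delta_pos":[-2,14,0],"turn":3},{"delta_pos":[-2,14,0],"turn":3}])

```text
time_s: 4.6
position: [0.58, 0.0406, 0.0491]
tcp_rot: [-0.089, 0.996, -0.0, 0.0]
force: [0.1, 0.6, 0.6]
finger_gap: 0.0006
grip_force: 0.0
```

Request:
move_arm(rows=[{"delta_pos":[1,3,0],"turn":4},{"delta_pos":[2,6,0],"turn":8},{"delta_pos":[2,8,0],"turn":12},{"delta_pos":[2,11,0],"turn":16},{"delta_pos":[2,13,0],"turn":20},{"delta_pos":[2,13,0],"turn":20}])

```text
time_s: 5.2
position: [0.5828, 0.053, 0.0488]
tcp_rot: [-0.26, 0.966, -0.0, 0.001]
force: [1.0, 0.1, 0.2]
finger_gap: 0.0004
grip_force: 0.4
```

```bash
cat > m.py <<'E'
from h import *
import sys
d=r.get_image("wrist");e=r.get_image("top")
for n in ["pin","notch","stud"]:
  for c in("top","side","wrist"):
    print(n,c,[(np.round(x["position"],4).tolist(),round(x["p"],2),round(float(np.degrees(np.arctan2(x["position"][1]-.0557,x["position"][0]-.540)))%360,1)) for x in r.place_of(n,c) if np.hypot(x["position"][0]-.54,x["position"][1]-.057)<.08])
a=rect(d,(.540,.0557),.13,float(sys.argv[2]),400)
im=e["img"][180:255,215:300,::-1]
cv2.imwrite(f"pics/{sys.argv[1]}.png",np.hstack([a,cv2.resize(im,(400,400))]))
E
python3 m.py w2 .044
```

```text
pin top [([0.4976, 0.0282, 0.0187], 0.51, 213.0)]
pin side [([0.4981, 0.0258, 0.0188], 0.79, 215.5)]
pin wrist [([0.5003, 0.0255, 0.0219], 0.83, 217.3)]
notch top []
notch side [([0.4851, 0.0465, 0.0206], 0.75, 189.5)]
notch wrist [([0.4884, 0.0365, 0.0222], 0.74, 200.4)]
stud top []
stud side [([0.5792, 0.0613, 0.0585], 0.76, 8.1)]
stud wrist []
```

View pics/w2.png

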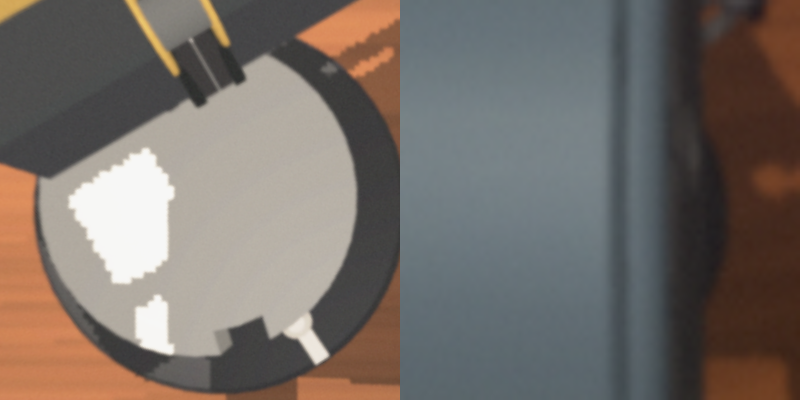

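Wrist view: the notch is at (238,324) around centre (198,196), about 197°. The pin is at (300,328). The finger is thinner than assumed, with a contact offset of about 16 mm, so I'll keep pushing, about 15° more.

Request:
move_arm(rows=[{"delta_pos":[-1,2,0],"turn":0},{"delta_pos":[-2,4,0],"turn":1},{"delta_pos":[-3,6,0],"turn":1},{"delta_pos":[-4,8,0],"turn":2},{"delta_pos":[-4,8,0],"turn":2}])

```text
time_s: 6.25
position: [0.577, 0.0617, 0.0484]
tcp_rot: [-0.278, 0.961, 0.0, -0.001]
force: [0.7, -0.8, 0.6]
finger_gap: 0.0004
grip_force: 0.3
```

```bash
python3 m.py w3 .044 | grep -v side
```

```text
pin top [([0.4984, 0.0308, 0.0147], 0.85, 210.9)]
pin wrist [([0.4983, 0.0231, 0.0188], 0.85, 218.0), ([0.5394, 0.0562, 0.0209], 0.21, 140.2)]
notch top [([0.4953, 0.0261, 0.0203], 0.67, 213.5)]
notch wrist []
stud top []
stud wrist []
```

View pics/w3.png

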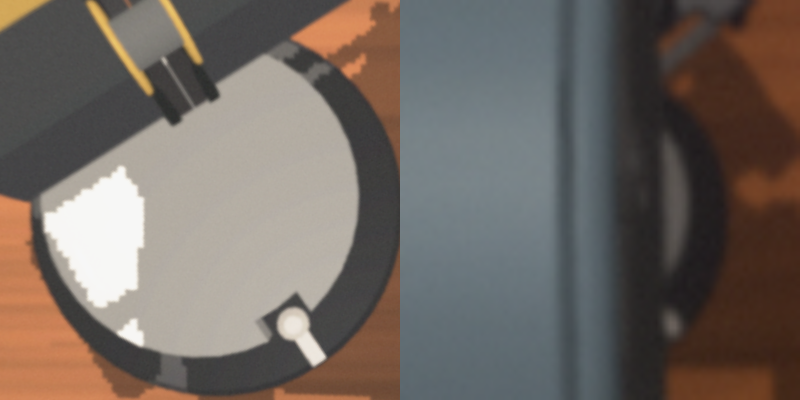

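The notch mid is at about 215° and the pin (293,323) at about 215.4°, so they line up. Next: back off, go to the centre and press.

Request:
move_arm(rows=[{"delta_pos":[3,-5,0],"turn":0},{"delta_pos":[5,-9,10],"turn":0},{"delta_pos":[-5,-9,20],"turn":0},{"delta_pos":[-25,-7,20],"turn":0},{"delta_pos":[-37,-6,10],"turn":0},{"delta_pos":[-37,-6,2],"turn":0},{"delta_pos":[-37,-6,-2],"turn":0},{"delta_pos":[-37,-6,-4],"turn":0}])

```text
time_s: 7.6
position: [0.5418, 0.055, 0.0445]
tcp_rot: [-0.277, 0.961, -0.0, 0.001]
force: [-0.0, -0.5, 0.8]
finger_gap: 0.0004
grip_force: 0.0
```

Request:
move_arm(rows=[{"delta_pos":[0,0,-2],"turn":0},{"delta_pos":[0,0,-4],"turn":0},{"delta_pos":[0,0,-6],"turn":0},{"delta_pos":[0,0,-8],"turn":0},{"delta_pos":[0,0,-8],"turn":0}])

```text
time_s: 8.1
position: [0.5419, 0.055, 0.037]
tcp_rot: [-0.277, 0.961, -0.0, 0.001]
force: [-0.6, -1.3, 2.8]
finger_gap: 0.0005
grip_force: 1.8
```

Request:
move_arm(rows=[{"delta_pos":[0,0,-1],"turn":0},{"delta_pos":[0,0,-2],"turn":0},{"delta_pos":[0,0,-3],"turn":0},{"delta_pos":[0,0,-4],"turn":0},{"delta_pos":[0,0,-5],"turn":0},{"delta_pos":[0,0,-5],"turn":0}])

```text
time_s: 8.7
position: [0.5419, 0.055, 0.0343]
tcp_rot: [-0.277, 0.961, -0.001, 0.001]
force: [-3.4, -0.6, 20.9]
finger_gap: 0.0004
grip_force: 10.6
```

Stopped firmly at 34.3 mm, which is home. I'll retreat straight up, well clear.

Request:
move_arm(rows=[{"delta_pos":[0,0,5],"turn":0},{"delta_pos":[0,0,20],"turn":0},{"delta_pos":[0,0,60],"turn":0},{"delta_pos":[0,0,105],"turn":0},{"delta_pos":[0,0,150],"turn":0},{"delta_pos":[-20,0,180],"turn":0},{"delta_pos":[-20,0,180],"turn":0}])

```text
time_s: 9.4
position: [0.5218, 0.0553, 0.2157]
tcp_rot: [-0.277, 0.961, -0.001, 0.003]
force: [0.1, -0.4, -0.1]
finger_gap: 0.0005
grip_force: 0.0
```

Run:
```python
from h import *
d=r.get_image("wrist");s=r.get_image("side")
for n in ["cover","pin","notch","stud"]:
  for c in("side","wrist"):
    print(n,c,[(np.round(x["position"],4).tolist(),round(x["p"],2)) for x in r.place_of(n,c) if np.hypot(x["position"][0]-.54,x["position"][1]-.057)<.08])
cv2.imwrite("pics/fin.png",np.hstack([rect(d,(.540,.0557),.16,.034,400),cv2.resize(s["img"][205:290,215:315,::-1],(400,400))]))
o=r.get_obs();print(o["position"],o["force"])
```

```text
cover side [([0.5384, 0.0591, 0.0113], 0.58), ([0.4933, 0.026, 0.0133], 0.15)]
cover wrist [([0.5385, 0.0536, 0.0109], 0.78), ([0.4984, 0.0255, 0.0179], 0.32)]
pin side [([0.4966, 0.0244, 0.019], 0.92)]
pin wrist [([0.5008, 0.025, 0.0174], 0.68)]
notch side [([0.4932, 0.0261, 0.0104], 0.74)]
notch wrist [([0.4946, 0.0258, 0.0093], 0.97)]
stud side [([0.572, 0.078, 0.0509], 0.95)]
stud wrist [([0.5713, 0.0784, 0.0493], 0.55)]
[0.52077918 0.05516679 0.21057161] [0.37901119 0.2490691  0.73357767]
```

View pics/fin.png

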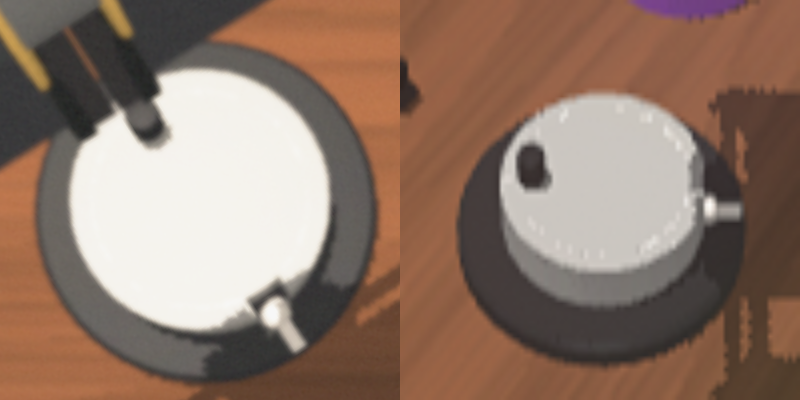

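The cover sits low and level, with the pin (275,308) inside the notch, and the arm is clear. Handing in.

```bash
python3 -c "
from station import r
print(r.sign_off())"
```

```text
the job is handed in; nothing more can be done
None
```

The grey cover is turned so its notch lines up with the pin, pressed fully home and level, and the arm is clear; the job was handed in at about 9.5 s, and no verdict came back.

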